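# Close the centrifuge lid and start the spin

### The arm

A 6-joint arm with a two-finger parallel gripper is mounted at the origin on the work surface. World frame = base frame: x ahead of the robot, y to its left, z up, the work surface at z = 0. Lengths are in m, angles in rad, forces in N, time in s.
With the tool pointing down it reaches from about 0.35 to 0.775 m from the base axis. Payload 7.3 kg.
Tool frame: the origin (TCP) lies midway between the tips of the shut fingers; the grasp point (between the pads) lies 19 mm behind it; z points along the fingers, x is the direction in which the jaws open and shut, and the axes are right-handed (so a half turn about z gives the same grasp; the last joint's range is limited). The gripper opens to 92 mm and grips with 3 to 60 N. Pads are 19 mm wide; open, the fingers measure 130 mm over their backs; the gripper's body (75 mm by 190 mm) begins 47 mm behind the grasp point.
Start: joints at [1.076, 0.342, 1.524, -0, 1.275, -0.146], TCP at [0.179, 0.493, 0.227] pointing down, gripper open.
Joint ranges: [-2.53, 2.53], [-0.77, 2.02], [0.04, 2.7], [-1, 4.14], [0.28, 2.66], [-3.11, 3.11]. Speed limits (rad/s): [2.57, 2.57, 3.14, 3.14, 3.14, 3.14].

### API

Orientations are given as [roll, pitch, yaw] about the fixed x, y, z axes, in that order (R = Rz(yaw) Ry(pitch) Rx(roll)).
In Python, from workcell import get_state, grab_frame, camera_model, sign_off gives the robot as it stands. The module is installed in compiled form; this text tells all that it offers.
- The arm moves only by the shell command python3 -m creep 'ROWS'. ROWS is JSON, a list of rows, each an object of numbers: "tx", "ty", "tz": the shift along the tool's x, y, z in units of 25 mm (1.0 is 25 mm); "rx", "ry", "rz": the turn, a rotation vector about the tool's x, y, z in units of 6 degrees (1.0 is 6 degrees); "hand": the finger opening in mm, from 0 to 91.8. In form: [{"tx": .., "ty": .., "tz": .., "rx": .., "ry": .., "rz": .., "hand": ..}, ...]. A call has 1 to 10 rows; each row shifts and turns the commanded pose from where the row before left it, along the tool's axes as they then stand; what a row does not reach is not made up. A row lasts 1/12 s, in which the tool goes at most 41.7 mm and 7.16 degrees, less where a joint would pass 70% of its speed; a pose out of reach is approached as far as the arm can. A call is refused whole if a number of a shift passes 1 or a number of a turn 1, either way. A call with a gripper value outside its range is refused whole. The fingers move at their own pace and stop on an object; the grip force is fixed at half the most. Time passes only in rows, so rows that do not move let the fingers close. It gives the time, the measured TCP pose, the force and the opening at its end, in the units of the state.
- get_state(): the state, without advancing time (a new reading comes with each control period).
- grab_frame(name): name is "scene" or "top"; returns the picture (384x512x3 uint8, blue, green, red); there is no depth.
- camera_model(name): a dict with "camera_matrix" (3x3 intrinsics, pixels), "distortion" ([k1, k2, p1, p2, k3] as OpenCV has them; the pictures are not rectified), "R" (3x3) and "t" (3): a world point X has camera coordinates R X + t. Camera axes: x right, y down, z forward; pixel columns grow to the right and rows downward; lengths in m; the calibration is good to about 2 mm. A picture is of the moment at which its call begins. camera_model takes no time and is no camera call.
- sign_off(): hands the job in, once; it reports no verdict.
The state is a dict: "clock": time; "joint_pos": joint angles; "joint_velocities": joint speeds; "effort": joint torques, N m; "tool_pos": TCP position; "tool_rot": TCP orientation; "contact_force": force on the tool from outside, world axes, zero at the start; "torque": the same for the moment, N m; "finger_gap": opening from 0.0 (shut) to 1.0 (fully open).
Only numpy, scipy, OpenCV 4.12 (cv2) and the standard library are available. Lean on these libraries where they do the work, as an engineer would, in place of code of your own. Each camera call takes 0.05 s, during which the arm holds its last target. There are 200 camera calls.

### The job

The blood tubes are loaded in the bench centrifuge: with your fingertips push its raised lid down, without slamming it, until it is fully shut, then press the green start key on its front panel right in and let go of it. Nothing is to be grasped or lifted, the lid is not to be swung further open, the red stop key must not be pressed, and the rack, bottles, jar and slide box around the machine stay where they stand.

Things in the scene. Friction and masses are not known exactly. Their poses are not given: they have to be found in the camera images.
- centrifuge: White bench centrifuge, fixed, 270 deep (its x) by 240 wide (its y), deck 150 above the bench. Origin: centre of its underside; x points from front panel to rear, y to its left seen from the front, z up. The panel climbs at 28 degrees (0.49 rad) from 110 high at x = -135 to 150 at x = -60; behind it, under the lid, lies the open bowl with six purple-capped tubes.
- lid (a joint): Lid angle, rad: 0 = fully shut (level, underside 2 mm above the deck), grows as the front edge rises, stop at 1.31; starts between 0.85 and 1.2. A stiff friction hinge (0.55 N m) keeps it wherever it is left: it does not fall, has no latch, and takes about 1 to 4 N at its front edge to push down.
- lid_hinge (a point): Middle of the lid's hinge line, at (125, 0, 152) in the centrifuge's frame, fixed to the machine, with its axes; the line runs along its y. The lid is a flat grey plate 185 long, 220 wide, 14 thick, its underside passing through the hinge line, with a flush clear round window 110 across centred 87 from the hinge.
- lid_edge (a point): Middle of the lid's front (free) edge, on its outer face: 185 from the hinge along the lid, 14 out from its underside. Moves with the lid: x points along the lid towards the hinge, y along the hinge line, z out of the outer face. Here a blue finger lip, 70 wide and 10 thick, stands out 10 beyond the edge, its top flush with the outer face.
- start_key (a joint): How far the green start key is pushed in, m: 0 = out, 0.005 = right in. Spring return; about 1.5 N starts it moving, 4.5 N holds it right in.
- start_key_top (a point): Centre of the top of the green round start key, 25 across, standing 9 proud of the sloping panel, at the machine's right (y = -82). z points out of the panel (28 degrees from vertical, leaning towards the front): press against z. x climbs the slope to the rear.
- stop_key (a joint): How far the red stop key is pushed in, m: 0 = out, 0.005 = right in. To be left alone.
- stop_key_top (a point): Centre of the top of the red round stop key, same size as the start key and 77 to its left (y = -5) on the panel; same axes.
- tube_rack: White foam rack, 170 by 62 by 28 high, with purple-capped blood tubes standing in it, 92 high over all, left of the centrifuge, loose on the bench; origin at the centre of its underside, z up. To be left standing where it is.
- stain_bottle_a: Dark brown bottle with a black cap and paper label, 60 across, 115 high, near the centrifuge's right side, loose on the bench; origin at the centre of its underside, z up. To be left standing where it is.
- stain_bottle_b: Dark brown bottle with a white cap and paper label, 60 across, 115 high, near the centrifuge's right side, loose on the bench; origin at the centre of its underside, z up. To be left standing where it is.
- white_jar: White plastic jar with a white cap, 74 across, 135 high, near the centrifuge's right side, loose on the bench; origin at the centre of its underside, z up. To be left standing where it is.
- black_bottle: Black bottle with a white cap, 60 across, 110 high, by the left front corner of the centrifuge, loose on the bench; origin at the centre of its underside, z up. To be left standing where it is.
- dropper_bottle: Small yellow dropper bottle with a white dropper cap, 30 across, 87 high, in front of the centrifuge, loose on the bench; origin at the centre of its underside, z up. To be left standing where it is.
- slide_box: Closed blue box of microscope slides, 85 by 100 by 34 high, in front of the centrifuge's right corner, loose on the bench; origin at the centre of its underside, z up. To be left standing where it is.

How it is judged:
On the way, in this order (a step that is already met when the one before it is completed fails the run):
1. the lid is pushed fully shut (value of joint lid below 0.03 rad), for 0.2 s.
2. with the lid shut, the start key is pressed right in (value of joint lid below 0.03 rad and value of joint start_key above 0.0035 m), for 0.1 s.
At the end, for the whole second after the job is handed in: The lid is fully shut (within 0.03 rad, 5 mm at its front edge), the start key has been pressed in at least 3.5 of its 5 mm after that and has sprung back out (within 1 mm), the stop key is out, and the rack, bottles, jar and slide box stand upright within 20 mm of where they were (value of joint lid below 0.03 rad and value of joint each of start_key, stop_key below 0.001 m and distance of each of tube_rack, stain_bottle_a, stain_bottle_b, white_jar, black_bottle, dropper_bottle, slide_box from where it was at the start of the episode below 0.02 m and angle between each of tube_rack, stain_bottle_a, stain_bottle_b, white_jar, black_bottle, dropper_bottle, slide_box's own z axis and vertical below 0.15 rad); the robot touches nothing.
It fails at once if the lid is slammed (closing faster than 3 rad/s, about 0.55 m/s at its front edge) (velocity of joint lid below -3 rad/s).
It fails at once if the lid is swung further open (beyond 1.27 rad) (value of joint lid above 1.27 rad).
It fails at once if the red stop key is pressed (more than 2 mm) (value of joint stop_key above 0.002 m).
It fails at once if a rack, bottle, jar or box is moved, lifted or carried more than 20 mm (distance of any of tube_rack, stain_bottle_a, stain_bottle_b, white_jar, black_bottle, dropper_bottle, slide_box from where it was at the start of the episode above 0.02 m).
It fails at once if a rack, bottle, jar or box is tipped over (more than 0.35 rad) (angle between any of tube_rack, stain_bottle_a, stain_bottle_b, white_jar, black_bottle, dropper_bottle, slide_box's own z axis and vertical above 0.35 rad).
It also fails if it takes over 45 s, if anything falls off the work surface, if the arm or the gripper's body presses on something with over 40 N, if the wrist force passes 120 N, or if a joint passes its speed limit or range.

## Working session

There is one attempt and no reset: what is moved stays moved. The work goes in short steps, Python scripts to look and compute and a shell command to move; the robot and the scene stay as the last step left them, time stands still between calls to the robot, and variables do not carry over. Pictures are saved under pics/ and viewed, about 8 in all and at most 12, crops included, and the job is handed in when it is done.

```bash
mkdir -p pics; python3 - <<'E'
from workcell import *
import cv2
for n in("scene","top"):
    cv2.imwrite(f"pics/{n}0.png",cv2.resize(grab_frame(n),(800,600),interpolation=cv2.INTER_CUBIC))
    m=camera_model(n);print(n,m)
s=get_state();print(s)
E
```

```text
scene {'camera_matrix': array([[466.12980909,   0.        , 254.54495404],
       [  0.        , 466.12980909, 191.1386322 ],
       [  0.        ,   0.        ,   1.        ]]), 'distortion': array([0.00817551, 0.        , 0.        , 0.        , 0.        ]), 'R': array([[-0.39021055,  0.92070095, -0.00674406],
       [ 0.78625393,  0.32940002, -0.5227814 ],
       [-0.47910384, -0.20929737, -0.8524401 ]]), 't': array([ 0.15568906, -0.37973506,  1.57695237])}
top {'camera_matrix': array([[394.7262717 ,   0.        , 258.05046311],
       [  0.        , 394.7262717 , 197.11130508],
       [  0.        ,   0.        ,   1.        ]]), 'distortion': array([-0.03191807,  0.        ,  0.        ,  0.        ,  0.        ]), 'R': array([[-0.00718199, -0.99962921,  0.02626533],
       [-0.9987592 ,  0.00587638, -0.04945226],
       [ 0.04927958, -0.02658791, -0.99843107]]), 't': array([0.04799536, 0.53799307, 0.95060743])}
{'clock': 0.1, 'joint_pos': array([ 1.07602907e+00,  3.42644860e-01,  1.52491132e+00, -2.46176180e-05,
        1.27538508e+00, -1.45983045e-01]), 'joint_velocities': array([-0.00036511, -0.00184388, -0.00130934, -0.00017683,  0.00125142,
        0.00261454]), 'effort': array([ 6.30048999e-04, -4.32005739e+01, -2.44693226e+01,  7.18317926e-02,
        5.26710448e-02, -5.35054198e-05]), 'tool_pos': array([0.17922903, 0.49308135, 0.22612225]), 'tool_rot': array([-3.14141977e+00,  1.33768612e-03,  1.22201941e+00]), 'contact_force': array([-0.60659653,  0.1213781 ,  0.42759107]), 'torque': array([-0.01065235, -0.058529  , -0.01686522]), 'finger_gap': 1.0037561383310556}
```

View pics/scene0.png

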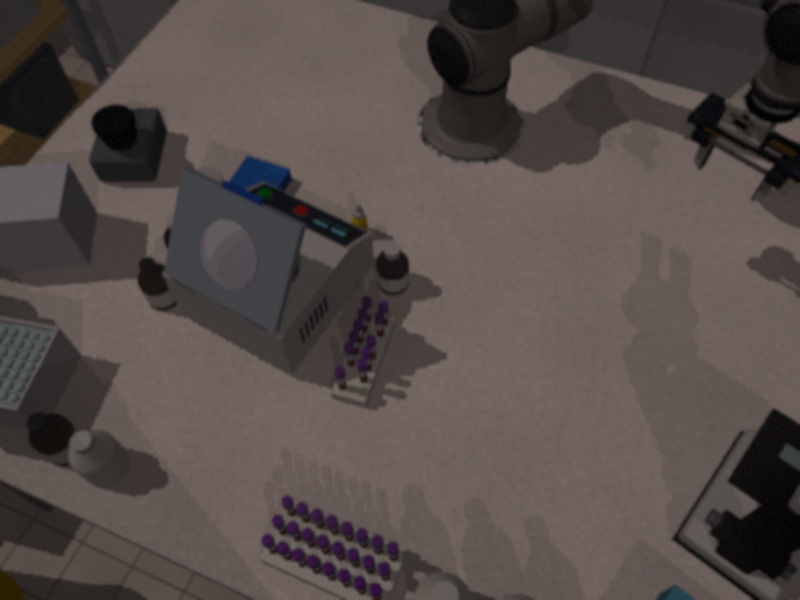

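View pics/top0.png

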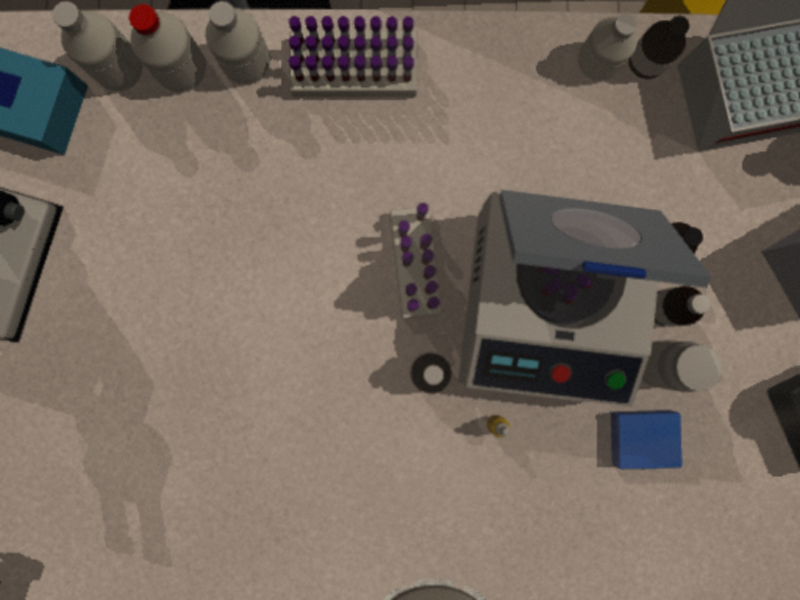

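Scene view: lid raised and facing the camera, green key at (265,193), red at (301,211). Top view: red key at (562,373), green at (616,380), lip from (584,264) to (644,273). I'll fit the machine pose and lid angle to these.

```bash
cat > h.py <<'E'
from workcell import *
import cv2, numpy as np
from scipy.optimize import least_squares
from scipy.spatial.transform import Rotation as Ro
def proj(n,X):
    m=camera_model(n)
    p,_=cv2.projectPoints(np.atleast_2d(X).astype(float),cv2.Rodrigues(m["R"])[0],m["t"],m["camera_matrix"],m["distortion"])
    return p[:,0]*1.5625
s,c=np.sin(.4899),np.cos(.4899)
def key(y):  # mid panel assumed; slope position u fitted
    return y
def world(P,X): 
    return Ro.from_euler('z',P[2]).apply(np.atleast_2d(X))+[P[0],P[1],0]
def lid(a,u,y,w):  # u from hinge, w out
    return [.125-u*np.cos(a)-w*np.sin(a), y, .152+u*np.sin(a)*1-(-w)*np.cos(a)]
def kt(u,y,h=.009): return [-.135+u*c-h*s, y, .110+u*s+h*c]
E
python3 - <<'E'
from h import *
def pts(P):
    a=P[3];k=P[4]
    return {"top":[(kt(k,-.005),(562,373)),(kt(k,-.082),(616,380)),([-.135,.12,.11],(468,386)),([-.135,-.12,.11],(632,403)),
      (lid(a,.195,.035,.014),(584,263)),(lid(a,.195,-.035,.014),(645,272)),(lid(a,.185,-.11,.014),(708,275)),([-.06,.12,.15],(479,335))],
     "scene":[(kt(k,-.005),(301,211)),(kt(k,-.082),(265,193)),(lid(a,.185,.11,.014),(304,225)),(lid(a,.185,-.11,.014),(188,169)),(lid(a,0,.11,.014),(278,327)),(lid(a,0,-.11,.014),(167,275))]}
def res(P):
    return np.concatenate([(proj(n,world(P,[q[0] for q in v]))-[q[1] for q in v]).ravel() for n,v in pts(P).items()])
r=least_squares(res,[.45,-.25,0,1,.042],loss='soft_l1',f_scale=3)
print(r.x);print(res(r.x).reshape(-1,2).round(1))
P=r.x;a=P[3]
for nm,X in(("edge",lid(a,.185,0,.014)),("lip",lid(a,.195,0,.014)),("hinge",[.125,0,.152]),("green",kt(P[4],-.082)),("shutlip",lid(0,.19,0,.014)),("cornerR",lid(a,.185,-.11,.014))):print(nm,world(P,X).round(4),np.hypot(*world(P,X)[0,:2]).round(3))
E
```

```text
[ 0.55145714 -0.17313975 -0.09942248  1.02835345  0.03246973]
[[-1.7  0.6]
 [-0.6 -1.4]
 [-1.9 -3.9]
 [ 2.3 -5.8]
 [-1.   2.4]
 [ 2.2 -0.3]
 [ 3.2 -0.6]
 [-4.2 -6.7]
 [-0.1 -1.6]
 [-0.4  0.3]
 [ 0.8 -4.3]
 [-6.6 -3.6]
 [ 5.5 -0.8]
 [ 3.6 -4.7]]
edge [[ 0.5689 -0.1749  0.3177]] 0.595
lip [[ 0.5637 -0.1744  0.3262]] 0.59
hinge [[ 0.6758 -0.1855  0.152 ]] 0.701
green [[ 0.4333 -0.2438  0.1332]] 0.497
shutlip [[ 0.4868 -0.1667  0.166 ]] 0.515
cornerR [[ 0.558  -0.2843  0.3177]] 0.626
```

```bash
sed -i 's/-w\*np.sin(a), y/+w*np.sin(a), y/' h.py; python3 - <<'E'
from h import *
t=grab_frame("top")[110:270,290:460];cv2.imwrite("pics/c1.png",cv2.convertScaleAbs(cv2.resize(t,None,fx=3.5,fy=3.5,interpolation=cv2.INTER_CUBIC),alpha=1.7))
E
```

```text
(no output)
```

View pics/c1.png

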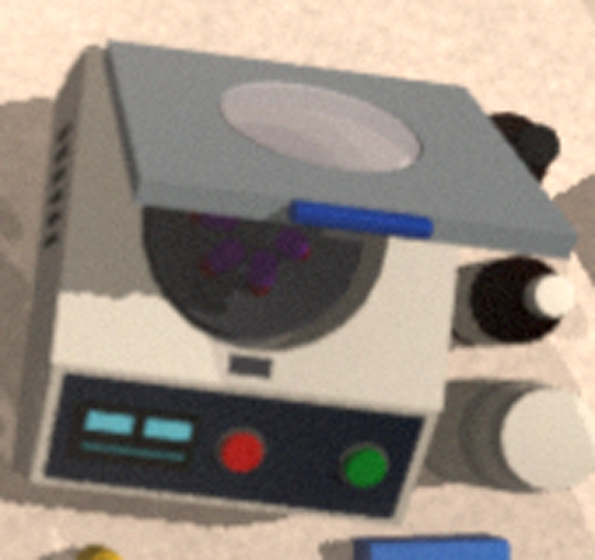

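Crop: red key (242,452), green (364,466), panel corners (33,481), (405,522), (53,370) and (440,408), lid outer corners (108,42), (465,88), (140,187) and (575,237).

```bash
cat >> h.py <<'E'
def pts(P):
    a=P[3];k=P[4]; f=lambda x,y:((290+x/3.5)*1.5625,(110+y/3.5)*1.5625)
    return {"top":[(kt(k,-.005),f(242,452)),(kt(k,-.082),f(364,466)),([-.135,.12,.11],f(33,481)),([-.135,-.12,.11],f(405,522)),([-.06,.12,.15],f(53,370)),([-.06,-.12,.15],f(440,408)),
      (lid(a,.185,.11,.014),f(140,187)),(lid(a,.185,-.11,.014),f(575,237)),(lid(a,0,.11,.014),f(108,42)),(lid(a,0,-.11,.014),f(465,88))],
     "scene":[(kt(k,-.005),(301,211)),(kt(k,-.082),(265,193)),(lid(a,.185,.11,.014),(304,225)),(lid(a,.185,-.11,.014),(188,169)),(lid(a,0,.11,.014),(278,327)),(lid(a,0,-.11,.014),(167,275))]}
def res(P):
    return np.concatenate([(proj(n,world(P,[q[0] for q in v]))-[q[1] for q in v]).ravel() for n,v in pts(P).items()])
E
python3 - <<'E'
from h import *
r=least_squares(res,[.45,-.25,0,1,.042],loss='soft_l1',f_scale=3)
P=r.x;a=P[3]
print(P);print(res(P).reshape(-1,2).round(1).tolist())
for nm,X in(("edge",lid(a,.185,0,.014)),("hinge",[.125,0,.152]),("green",kt(P[4],-.082)),("red",kt(P[4],-.005)),("shutedge",lid(0,.185,0,.014)),("cornerR",lid(a,.185,-.11,.014))):print(nm,world(P,X).round(4))
E
```

```text
[ 0.5403565  -0.17420168 -0.11737289  0.94006874  0.04507182]
[[0.6, 0.2], [1.5, -0.1], [-2.4, 1.8], [-0.5, 1.5], [-1.7, -2.2], [0.7, 0.3], [-2.3, 0.1], [-0.3, 0.6], [-2.7, -0.4], [-1.9, -1.8], [-0.8, -3.8], [-0.7, -2.4], [-0.4, -1.2], [-5.3, -2.1], [-2.1, 4.8], [-2.8, -1.5]]
edge [[ 0.5674 -0.1774  0.3097]]
hinge [[ 0.6645 -0.1888  0.152 ]]
green [[ 0.432  -0.244   0.1391]]
red [[ 0.441  -0.1675  0.1391]]
shutedge [[ 0.4808 -0.1672  0.166 ]]
cornerR [[ 0.5545 -0.2866  0.3097]]
```

```bash
python3 -m creep '[{"tz":-1,"hand":0,"rz":0},{"tz":-1,"rz":-1,"hand":0},{"tz":-1,"rz":-1,"hand":0},{"tz":-1,"hand":0},{"tz":-1,"hand":0},{"tz":-1,"hand":0},{"tz":-1,"hand":0},{"tz":-1,"hand":0}]'
```

```text
invalid input at $[0]: expected keys tx, ty, tz, rx, ry, rz, hand
```

```bash
python3 -m creep '[{"tx":0,"ty":0,"tz":-1,"rx":0,"ry":0,"rz":-1,"hand":0},{"tx":0,"ty":0,"tz":-1,"rx":0,"ry":0,"rz":-1,"hand":0},{"tx":0,"ty":0,"tz":-1,"rx":0,"ry":0,"rz":-0.2,"hand":0},{"tx":0,"ty":0,"tz":-1,"rx":0,"ry":0,"rz":0,"hand":0},{"tx":0,"ty":0,"tz":-1,"rx":0,"ry":0,"rz":0,"hand":0},{"tx":0,"ty":0,"tz":-1,"rx":0,"ry":0,"rz":0,"hand":0},{"tx":0,"ty":0,"tz":0,"rx":0,"ry":0,"rz":0,"hand":0}]'
```

```text
clock: 0.73
tool_pos: [0.18, 0.4945, 0.3817]
tool_rot: [3.138, -0.008, 1.452]
contact_force: [-0.9, -0.5, 0.3]
finger_gap: 0.541
```

```bash
cat >> h.py <<'E'
def delta(T):
    s=get_state();R=Ro.from_euler('xyz',s["tool_rot"]);return (R.inv().apply(np.array(T)-s["tool_pos"])/.025).round(2)
E
python3 -c "
from h import *
print(delta([.59,-.18,.385]))"
```

```text
[-24.85  19.47  -0.27]
```

```bash
python3 -m creep '[{"tx":-1,"ty":0.8,"tz":0,"rx":0,"ry":0,"rz":0,"hand":0},{"tx":-1,"ty":0.8,"tz":0,"rx":0,"ry":0,"rz":0,"hand":0},{"tx":-1,"ty":0.8,"tz":0,"rx":0,"ry":0,"rz":0,"hand":0},{"tx":-1,"ty":0.8,"tz":0,"rx":0,"ry":0,"rz":0,"hand":0},{"tx":-1,"ty":0.8,"tz":0,"rx":0,"ry":0,"rz":0,"hand":0},{"tx":-1,"ty":0.8,"tz":0,"rx":0,"ry":0,"rz":0,"hand":0},{"tx":-1,"ty":0.8,"tz":0,"rx":0,"ry":0,"rz":0,"hand":0},{"tx":-1,"ty":0.8,"tz":0,"rx":0,"ry":0,"rz":0,"hand":0},{"tx":-1,"ty":0.8,"tz":0,"rx":0,"ry":0,"rz":0,"hand":0},{"tx":-1,"ty":0.8,"tz":0,"rx":0,"ry":0,"rz":0,"hand":0}]'
python3 -m creep '[{"tx":-1,"ty":0.8,"tz":0,"rx":0,"ry":0,"rz":0,"hand":0},{"tx":-1,"ty":0.8,"tz":0,"rx":0,"ry":0,"rz":0,"hand":0},{"tx":-1,"ty":0.8,"tz":0,"rx":0,"ry":0,"rz":0,"hand":0},{"tx":-1,"ty":0.8,"tz":0,"rx":0,"ry":0,"rz":0,"hand":0},{"tx":-1,"ty":0.8,"tz":0,"rx":0,"ry":0,"rz":0,"hand":0},{"tx":-1,"ty":0.8,"tz":0,"rx":0,"ry":0,"rz":0,"hand":0},{"tx":-1,"ty":0.8,"tz":0,"rx":0,"ry":0,"rz":0,"hand":0},{"tx":-1,"ty":0.8,"tz":0,"rx":0,"ry":0,"rz":0,"hand":0}]'
python3 -c "
from h import *
print(delta([.59,-.18,.37]))"
```

```text
clock: 1.57
tool_pos: [0.3487, 0.22, 0.3761]
tool_rot: [-3.141, 0.0, 1.453]
contact_force: [0.8, -0.1, -0.7]
finger_gap: 0.003
clock: 2.23
tool_pos: [0.4841, 0.0025, 0.376]
tool_rot: [-3.141, -0.0, 1.452]
contact_force: [0.0, 0.8, 0.6]
finger_gap: 0.004
[-6.75  5.07  0.23]
```

```bash
python3 -m creep '[{"tx":-1,"ty":0.7,"tz":0,"rx":0,"ry":0,"rz":0,"hand":0},{"tx":-1,"ty":0.7,"tz":0,"rx":0,"ry":0,"rz":0,"hand":0},{"tx":-1,"ty":0.7,"tz":0,"rx":0,"ry":0,"rz":0,"hand":0},{"tx":-1,"ty":0.7,"tz":0,"rx":0,"ry":0,"rz":0,"hand":0},{"tx":-1,"ty":0.7,"tz":0,"rx":0,"ry":0,"rz":0,"hand":0},{"tx":-1,"ty":0.7,"tz":0,"rx":0,"ry":0,"rz":0,"hand":0},{"tx":-0.5,"ty":0.5,"tz":0,"rx":0,"ry":0,"rz":0,"hand":0},{"tx":0,"ty":0,"tz":0,"rx":0,"ry":0,"rz":0,"hand":0},{"tx":0,"ty":0,"tz":0,"rx":0,"ry":0,"rz":0,"hand":0}]'
python3 - <<'E'
from h import *
print(delta([.59,-.18,.37]))
t=grab_frame("scene")[60:260,60:300];u=grab_frame("top")[80:280,270:510]
cv2.imwrite("pics/c2.png",cv2.convertScaleAbs(cv2.resize(np.hstack([t,u]),(800,333),interpolation=cv2.INTER_CUBIC),alpha=1.7))
E
```

```text
clock: 2.98
tool_pos: [0.5812, -0.1718, 0.375]
tool_rot: [-3.139, -0.001, 1.451]
contact_force: [-0.0, 0.1, 0.1]
finger_gap: 0.004
[-0.28  0.39  0.2 ]
```

View pics/c2.png

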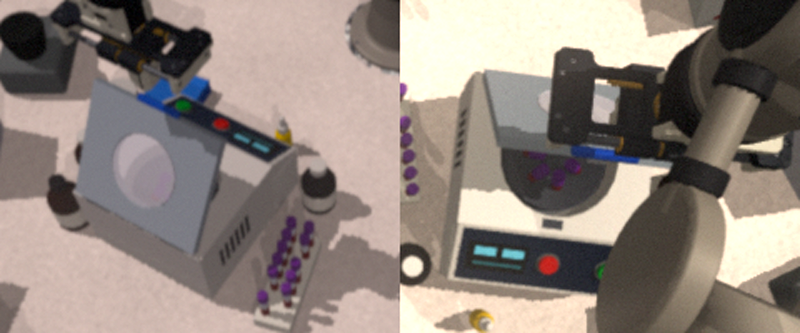

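Fingertip is above and just behind the lip (lip at about (605,155) in the right half), lid untouched. Next I go down behind the edge.

```bash
python3 -m creep '[{"tx":-0.2,"ty":0.6,"tz":0,"rx":0,"ry":0,"rz":0,"hand":0},{"tx":0,"ty":0,"tz":1,"rx":0,"ry":0,"rz":0,"hand":0},{"tx":0,"ty":0,"tz":1,"rx":0,"ry":0,"rz":0,"hand":0},{"tx":0,"ty":0,"tz":0.6,"rx":0,"ry":0,"rz":0,"hand":0},{"tx":0,"ty":0,"tz":0.3,"rx":0,"ry":0,"rz":0,"hand":0},{"tx":0,"ty":0,"tz":0,"rx":0,"ry":0,"rz":0,"hand":0}]'
python3 -m creep '[{"tx":0,"ty":-0.15,"tz":0.15,"rx":0,"ry":0,"rz":0,"hand":0},{"tx":0,"ty":-0.15,"tz":0.15,"rx":0,"ry":0,"rz":0,"hand":0},{"tx":0,"ty":0,"tz":0,"rx":0,"ry":0,"rz":0,"hand":0}]'
```

```text
clock: 3.58
tool_pos: [0.5947, -0.1767, 0.303]
tool_rot: [-3.139, -0.001, 1.454]
contact_force: [0.4, -0.2, 0.1]
finger_gap: 0.006
clock: 3.83
tool_pos: [0.5878, -0.1768, 0.2978]
tool_rot: [3.14, 0.0, 1.453]
contact_force: [0.4, 1.0, 0.9]
finger_gap: 0.005
```

```bash
python3 -m creep '[{"tx":0,"ty":-0.3,"tz":0.22,"rx":0,"ry":0,"rz":0,"hand":0},{"tx":0,"ty":-0.3,"tz":0.24,"rx":0,"ry":0,"rz":0,"hand":0},{"tx":0,"ty":-0.3,"tz":0.26,"rx":0,"ry":0,"rz":0,"hand":0},{"tx":0,"ty":-0.3,"tz":0.3,"rx":0,"ry":0,"rz":0,"hand":0},{"tx":0,"ty":-0.25,"tz":0.3,"rx":0,"ry":0,"rz":0,"hand":0},{"tx":0,"ty":-0.25,"tz":0.33,"rx":0,"ry":0,"rz":0,"hand":0}]'
python3 - <<'E'
from h import *
t=grab_frame("scene")[60:260,60:300];u=grab_frame("top")[80:280,270:510]
cv2.imwrite("pics/c3.png",cv2.convertScaleAbs(cv2.resize(np.hstack([t,u]),(800,333),interpolation=cv2.INTER_CUBIC),alpha=1.7))
E
```

```text
clock: 4.33
tool_pos: [0.546, -0.1722, 0.2569]
tool_rot: [3.138, 0.001, 1.452]
contact_force: [1.1, 0.8, 3.2]
finger_gap: 0.005
```

View pics/c3.png

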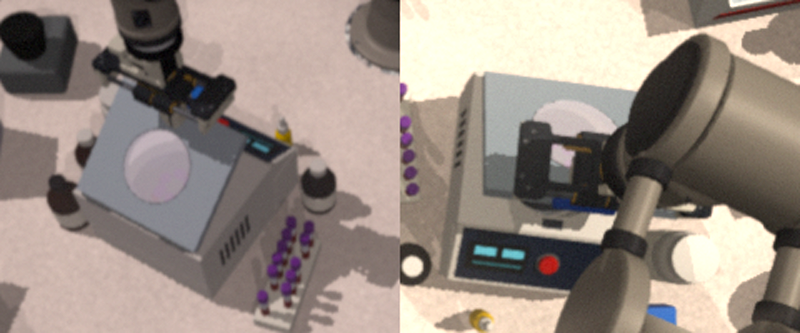

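The lid is following the fingertips, with about 3 N of contact force. I carry on down the arc.

```bash
python3 -m creep '[{"tx":0,"ty":-0.25,"tz":0.35,"rx":0,"ry":0,"rz":0,"hand":0},{"tx":0,"ty":-0.25,"tz":0.4,"rx":0,"ry":0,"rz":0,"hand":0},{"tx":0,"ty":-0.25,"tz":0.4,"rx":0,"ry":0,"rz":0,"hand":0},{"tx":0,"ty":-0.2,"tz":0.4,"rx":0,"ry":0,"rz":0,"hand":0},{"tx":0,"ty":-0.2,"tz":0.4,"rx":0,"ry":0,"rz":0,"hand":0},{"tx":0,"ty":-0.15,"tz":0.4,"rx":0,"ry":0,"rz":0,"hand":0},{"tx":0,"ty":-0.1,"tz":0.4,"rx":0,"ry":0,"rz":0,"hand":0},{"tx":0,"ty":0,"tz":0.3,"rx":0,"ry":0,"rz":0,"hand":0},{"tx":0,"ty":0,"tz":0.2,"rx":0,"ry":0,"rz":0,"hand":0},{"tx":0,"ty":0,"tz":0,"rx":0,"ry":0,"rz":0,"hand":0}]'
```

```text
clock: 5.27
tool_pos: [0.5111, -0.1679, 0.1736]
tool_rot: [-3.141, -0.0, 1.452]
contact_force: [-0.2, 0.1, -0.3]
finger_gap: 0.006
```

```bash
python3 -m creep '[{"tx":0,"ty":0,"tz":0.1,"rx":0,"ry":0,"rz":0,"hand":0},{"tx":0,"ty":0,"tz":0.1,"rx":0,"ry":0,"rz":0,"hand":0},{"tx":0,"ty":0,"tz":0,"rx":0,"ry":0,"rz":0,"hand":0}]'
python3 -m creep '[{"tx":0,"ty":0,"tz":0.1,"rx":0,"ry":0,"rz":0,"hand":0},{"tx":0,"ty":0,"tz":0,"rx":0,"ry":0,"rz":0,"hand":0}]'
```

```text
clock: 5.52
tool_pos: [0.5113, -0.168, 0.1691]
tool_rot: [3.141, 0.0, 1.452]
contact_force: [0.0, -0.6, -0.1]
finger_gap: 0.003
clock: 5.68
tool_pos: [0.5112, -0.1679, 0.1665]
tool_rot: [3.141, -0.0, 1.452]
contact_force: [0.4, 0.3, -0.8]
finger_gap: 0.007
```

```bash
python3 -m creep '[{"tx":0,"ty":0,"tz":0.08,"rx":0,"ry":0,"rz":0,"hand":0},{"tx":0,"ty":0,"tz":0.08,"rx":0,"ry":0,"rz":0,"hand":0},{"tx":0,"ty":0,"tz":0,"rx":0,"ry":0,"rz":0,"hand":0}]'
python3 - <<'E'
from h import *
t=grab_frame("scene")[60:260,60:300];u=grab_frame("top")[80:280,270:510]
cv2.imwrite("pics/c4.png",cv2.convertScaleAbs(cv2.resize(np.hstack([t,u]),(800,333),interpolation=cv2.INTER_CUBIC),alpha=1.7))
E
```

```text
clock: 5.93
tool_pos: [0.5114, -0.168, 0.166]
tool_rot: [3.139, 0.001, 1.453]
contact_force: [-7.5, 3.0, 23.6]
finger_gap: 0.004
```

View pics/c4.png

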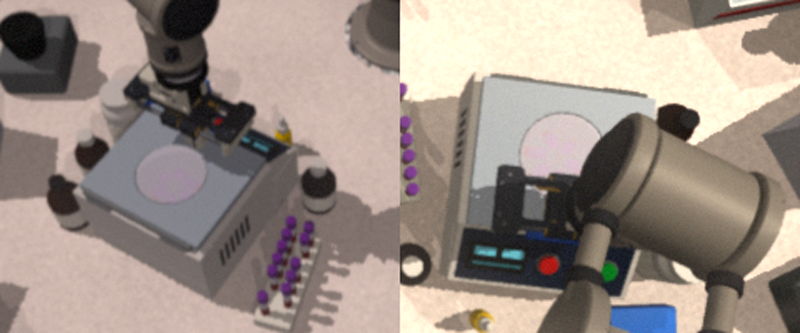

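Lid is level and shut, pressing 23.6 N against its stop at z = 0.166. Next I lift off, tilt 28° and move over to the green key.

```bash
python3 -m creep '[{"tx":0,"ty":0,"tz":-0.6,"rx":0,"ry":0,"rz":0,"hand":0},{"tx":0,"ty":0,"tz":-1,"rx":0,"ry":0,"rz":0,"hand":0},{"tx":0,"ty":0,"tz":-1,"rx":0,"ry":0,"rz":0,"hand":0},{"tx":-0.5,"ty":0,"tz":-0.4,"rx":-1,"ry":0,"rz":0,"hand":0},{"tx":-0.5,"ty":-0.5,"tz":0,"rx":-1,"ry":0,"rz":0,"hand":0},{"tx":-0.5,"ty":-0.5,"tz":0,"rx":-1,"ry":0,"rz":0,"hand":0},{"tx":-0.5,"ty":-0.5,"tz":0,"rx":-1,"ry":0,"rz":0,"hand":0},{"tx":-0.5,"ty":-0.5,"tz":0,"rx":-0.7,"ry":0,"rz":0,"hand":0},{"tx":0,"ty":0,"tz":0,"rx":0,"ry":0,"rz":0,"hand":0}]'
python3 - <<'E'
from h import *
k=np.array([.432,-.244,.1391]);n=Ro.from_euler('z',-.117).apply([-s,0,c])
print(delta(k+.04*n),-Ro.from_euler('xyz',get_state()["tool_rot"]).as_matrix()[:,2],n)
E
```

```text
clock: 6.78
tool_pos: [0.4519, -0.2241, 0.2225]
tool_rot: [2.65, -0.001, 1.45]
contact_force: [-1.0, -0.7, -0.4]
finger_gap: 0.006
[-0.89 -2.18  1.01] [-0.46860973  0.05548088  0.88166138] [-0.46732073  0.05492739  0.88237992]
```

```bash
python3 -m creep '[{"tx":-0.4,"ty":-0.7,"tz":0,"rx":0,"ry":0,"rz":0,"hand":0},{"tx":-0.4,"ty":-0.7,"tz":0.3,"rx":0,"ry":0,"rz":0,"hand":0},{"tx":-0.1,"ty":-0.7,"tz":0.4,"rx":0,"ry":0,"rz":0,"hand":0},{"tx":0,"ty":-0.1,"tz":0.3,"rx":0,"ry":0,"rz":0,"hand":0},{"tx":0,"ty":0,"tz":0,"rx":0,"ry":0,"rz":0,"hand":0},{"tx":0,"ty":0,"tz":0,"rx":0,"ry":0,"rz":0,"hand":0}]'
python3 - <<'E'
from h import *
k=np.array([.432,-.244,.1391]);n=Ro.from_euler('z',-.117).apply([-s,0,c])
print(delta(k+.04*n),delta(k))
t=grab_frame("scene")[70:190,90:250];u=grab_frame("top")[170:290,320:480]
cv2.imwrite("pics/c5.png",cv2.convertScaleAbs(cv2.resize(np.hstack([t,u]),(800,300),interpolation=cv2.INTER_CUBIC),alpha=1.7))
E
```

```text
clock: 7.28
tool_pos: [0.4179, -0.2424, 0.1771]
tool_rot: [2.649, -0.001, 1.452]
contact_force: [0.8, -0.2, 0.3]
finger_gap: 0.003
[ 0.   -0.21  0.01] [ 0.   -0.22  1.61]
```

View pics/c5.png

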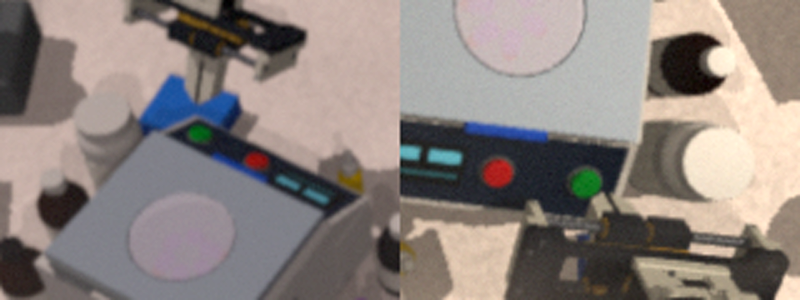

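Scene half: green key at (200,133) with the fingertips at about (205,97). Top half: green key at (586,183). A quick triangulation check before I press.

```bash
python3 - <<'E'
from h import *
o={"scene":(170,123.2),"top":(394.4,243.2)}
r=least_squares(lambda X:np.concatenate([proj(n,X)[0]/1.5625-o[n] for n in o]),[.43,-.24,.14])
print(r.x,r.fun,delta(r.x))
E
```

```text
[ 0.43117445 -0.24421612  0.1333215 ] [-0.42901851 -0.11832188 -0.32208223  0.09862229] [-0.01 -0.38  1.81]
```

```bash
python3 -m creep '[{"tx":0,"ty":-0.27,"tz":0.4,"rx":0,"ry":0,"rz":0,"hand":0},{"tx":0,"ty":0,"tz":0.5,"rx":0,"ry":0,"rz":0,"hand":0},{"tx":0,"ty":0,"tz":0.4,"rx":0,"ry":0,"rz":0,"hand":0},{"tx":0,"ty":0,"tz":0.2,"rx":0,"ry":0,"rz":0,"hand":0},{"tx":0,"ty":0,"tz":0,"rx":0,"ry":0,"rz":0,"hand":0}]'
python3 -m creep '[{"tx":0,"ty":0,"tz":0.12,"rx":0,"ry":0,"rz":0,"hand":0},{"tx":0,"ty":0,"tz":0,"rx":0,"ry":0,"rz":0,"hand":0}]'
python3 -m creep '[{"tx":0,"ty":0,"tz":0.08,"rx":0,"ry":0,"rz":0,"hand":0},{"tx":0,"ty":0,"tz":0,"rx":0,"ry":0,"rz":0,"hand":0}]'
```

```text
clock: 7.8
tool_pos: [0.4293, -0.2433, 0.14]
tool_rot: [2.65, -0.001, 1.453]
contact_force: [-1.0, -0.1, 0.0]
finger_gap: 0.002
clock: 7.97
tool_pos: [0.4306, -0.2439, 0.1382]
tool_rot: [2.649, 0.0, 1.453]
contact_force: [0.4, 0.2, 1.1]
finger_gap: 0.004
clock: 8.13
tool_pos: [0.4313, -0.2441, 0.1365]
tool_rot: [2.649, 0.0, 1.452]
contact_force: [0.3, 1.1, 2.9]
finger_gap: 0.005
```

Contact with the key's spring. I press on in small steps to the end stop.

```bash
python3 -m creep '[{"tx":0,"ty":0,"tz":0.08,"rx":0,"ry":0,"rz":0,"hand":0},{"tx":0,"ty":0,"tz":0,"rx":0,"ry":0,"rz":0,"hand":0}]'
python3 -m creep '[{"tx":0,"ty":0,"tz":0.07,"rx":0,"ry":0,"rz":0,"hand":0},{"tx":0,"ty":0,"tz":0,"rx":0,"ry":0,"rz":0,"hand":0}]'
```

```text
clock: 8.3
tool_pos: [0.4323, -0.2442, 0.1347]
tool_rot: [2.649, 0.0, 1.452]
contact_force: [0.5, 0.5, 4.7]
finger_gap: -0.001
clock: 8.47
tool_pos: [0.4328, -0.2443, 0.1338]
tool_rot: [2.648, 0.001, 1.453]
contact_force: [-10.8, 3.7, 18.0]
finger_gap: 0.004
```

The force jumped to about 21 N, so the key is right in. I hold it briefly, then let go and back off.

```bash
python3 -m creep '[{"tx":0,"ty":0,"tz":0,"rx":0,"ry":0,"rz":0,"hand":0},{"tx":0,"ty":0,"tz":0,"rx":0,"ry":0,"rz":0,"hand":0},{"tx":0,"ty":0,"tz":-0.5,"rx":0,"ry":0,"rz":0,"hand":0},{"tx":0,"ty":0,"tz":-1,"rx":0,"ry":0,"rz":0,"hand":0},{"tx":0,"ty":0,"tz":-1,"rx":0,"ry":0,"rz":0,"hand":0},{"tx":0,"ty":0,"tz":-1,"rx":0,"ry":0,"rz":0,"hand":0},{"tx":0,"ty":0,"tz":-1,"rx":0,"ry":0,"rz":0,"hand":0},{"tx":0,"ty":0,"tz":0,"rx":0,"ry":0,"rz":0,"hand":0},{"tx":0,"ty":0,"tz":0,"rx":0,"ry":0,"rz":0,"hand":0}]'
python3 - <<'E'
from h import *
t=grab_frame("scene")[60:260,60:300];u=grab_frame("top")[100:300,250:490]
cv2.imwrite("pics/c6.png",cv2.convertScaleAbs(cv2.resize(np.hstack([t,u]),(800,333),interpolation=cv2.INTER_CUBIC),alpha=1.7))
E
```

```text
clock: 9.22
tool_pos: [0.38, -0.2386, 0.2328]
tool_rot: [2.648, 0.002, 1.451]
contact_force: [-0.2, 0.1, 0.2]
finger_gap: 0.007
```

View pics/c6.png

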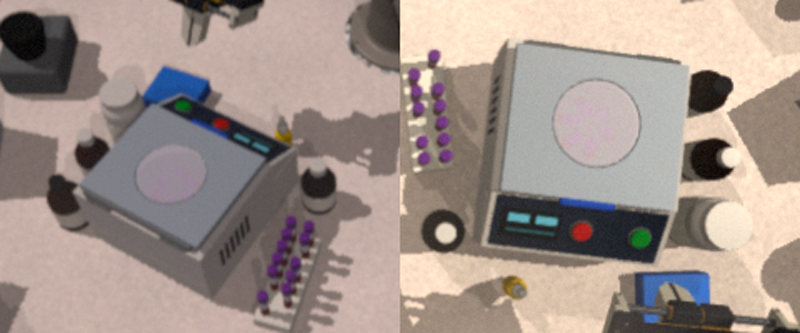

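The lid is flat and shut, both keys are out (red (581,232), green (640,238)), the objects stand where they were, and the arm is clear. I'm handing in.

```bash
python3 -c "
from workcell import *
print(sign_off())"
```

```text
the job is handed in; nothing more can be done
None
```

The lid is shut and the green start key has been pressed right in and released. I handed the job in at about 9.3 s of the 45 s; sign-off reports no verdict.

- **Lid:** I pushed it down slowly from behind its front edge with the closed fingertips until it met its stop. That was at z = 0.166 m, the height expected for a shut lid, with 24 N of force. For the last few millimetres before the stop there was almost no force, so the lid probably ran slightly ahead of the fingers. I could not read its closing speed.
- **Start key:** With the tool tilted 28°, I pressed along the key's axis. The force rose from 1 to 5 N through the spring travel and jumped to about 21 N at the end stop. I held it there for about 0.2 s and backed off.
- **Last checks:** The final picture shows the lid level and both keys looking out. The rack, bottles, jar and slide box look upright and in place; I judged this by eye only. The wrist force read near zero with the arm clear.
- **Disagreement:** Two estimates of the key's position differed by about 6 mm, mostly in height. I settled it by feeling for contact, which came about where the first estimate put it.

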